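Slide the seed tin home between pot and jar

ROBOT

A 6-joint arm with a two-finger parallel gripper is mounted at the origin on the work surface. World frame = base frame: x ahead of the robot, y to its left, z up, the work surface at z = 0. Lengths are in m, angles in rad, forces in N, time in s.
With the tool pointing down it reaches from about 0.35 to 1 m from the base axis. Payload 7.1 kg.
Tool frame: the origin (TCP) lies at the very end of the fingers, on their centre line; the grasp point (between the pads) lies 19 mm behind it; x points along the fingers, y is the direction in which the jaws open and shut, and the axes are right-handed (so a half turn about x gives the same grasp; the last joint's range is limited). The gripper opens to 85 mm and grips with 20 to 120 N. Pads are 22 mm wide; open, the fingers measure 114 mm over their backs; the gripper's body (76 mm by 85 mm) begins 54 mm behind the grasp point. The pads swing forward as they close: fully open they stand 13 mm farther back than shut.
Start: joints at [1.261, 0.423, 1.63, -0, 1.089, -0.019], TCP at [0.179, 0.599, 0.231] pointing down, gripper open.
Joint ranges: [-3, 3], [-0.9, 2.11], [0.09, 2.58], [-1.31, 4.45], [0.11, 2.69], [-2.54, 2.54]. Speed limits (rad/s): [2.39, 2.39, 3.01, 3.14, 3.14, 3.14].

INTERFACE

Orientations are given as a 3x3 rotation matrix whose columns are the frame's x, y, z axes.
In Python, from bench import * gives the robot as it stands.
- The arm moves only by the tool jog_arm, never from a script. Its argument "targets" is a list of rows, each a list of 6 numbers: the shift along the tool's x, y, z in units of 30 mm (1.0 is 30 mm), then the turn, a rotation vector about the tool's x, y, z in units of 8 degrees (1.0 is 8 degrees). In form: [[x, y, z, ax, ay, az], ...]. A call has 1 to 20 rows; each row shifts and turns the commanded pose from where the row before left it, along the tool's axes as they then stand; what a row does not reach is not made up. A row lasts 1/10 s, in which the tool goes at most 50 mm and 8.59 degrees, less where a joint would pass 70% of its speed; a pose out of reach is approached as far as the arm can. A call is refused whole if a number of a shift passes 1 or a number of a turn 1, either way. A call with a gripper value outside its range is refused whole. "hand" is the finger opening in mm, from 0 to 85.4, set as the call begins (left out, the last holds). The fingers move at their own pace and stop on an object; the grip force is fixed at half the most. Time passes only in rows, so rows that do not move let the fingers close. It gives the time, the measured TCP pose, the force and the opening at its end, in the units of the state.
- observe(): the state, without advancing time (a new reading comes with each control period).
- capture(name): name is "scene" or "top" or "wrist"; returns the picture (384x512x3 uint8, red, green, blue); there is no depth.
- calibration(name): a dict with "vertical_fov" (degrees; the focal length in pixels is half the picture's height over the tangent of half this angle, whatever the lens; pixels are square), "cx", "cy" (the principal point, pixels), "R" (3x3) and "t" (3): a world point X has camera coordinates R X + t. Camera axes: x right, y down, z forward; pixel columns grow to the right and rows downward; lengths in m; the calibration is good to about 2 mm. The wrist camera is an equidistant fisheye: a pixel r from the principal point sees the ray r / f radians off the axis. A picture is of the moment at which its call begins: read the wrist's pose just before it. calibration takes no time and is no camera call; for the wrist camera it gives the pose at the moment of the call.
- close_job(): hands the job in, once; it reports no verdict.
The state is a dict: "time_s": time; "joint_positions": joint angles; "qd": joint speeds; "effort": joint torques, N m; "eef_pos": TCP position; "tool_rot": TCP orientation; "contact_force": force on the tool from outside, world axes, zero at the start; "ft_torque": the same for the moment, N m; "gripper_width": finger opening in m.
Only numpy, scipy, OpenCV 4.12 (cv2) and the standard library are available. Lean on these libraries where they do the work, as an engineer would, in place of code of your own. Each camera call takes 0.05 s, during which the arm holds its last target.

TASK

With the fingertips, push the flat green seed tin through the gap between the blue ceramic pot and the lidded glass jar, until the whole tin lies on the cork mat behind them. Only push it along the surface: do not lift or tip it, do not knock the hand or arm against the pot or jar, and leave everything else where it stands. Finish with the hand clear of everything.

Things in the scene. Friction and masses are not known exactly. Their poses are not given: they have to be found in the camera images.
- tin: closed rectangular seed tin, green sides, white lid with a green panel, 100 long (its x) x 90 wide (its y) x 43 high, upright corners rounded at 12 mm radius, 0.2 to 0.4 kg, loose; slides flat and stops when the push stops. Origin: centre of its underside. Its x axis starts along the mat's x axis within 0.35 rad
- tin_fl (a point): point on the tin's underside by the rounded corner at its +x +y end: 46, 41 mm from the origin along the tin's x, y
- tin_fr (a point): the same at the tin's +x -y corner
- tin_bl (a point): the same at the tin's -x +y corner
- tin_br (a point): the same at the tin's -x -y corner
- mat: cork-brown mat flat in the surface (no step), 150 (its x) x 140 (its y) mm, fixed. Origin: its centre. Its x axis is the direction in which the tin passes the gap onto the mat; it points to the robot's left (world +y, within 0.2 rad). The gap lies about 130 mm from the mat's centre on its -x side, centred on its x axis to 1 mm; the tin starts 130 to 180 mm before the gap, up to 30 mm off that axis
- pot: round blue ceramic pot, empty, straight-sided, 104 mm outside diameter, 60 mm high, fixed. Origin: centre of its underside. On one side of the gap, its centre about 103 mm from the mat's x axis; pot and jar may change sides, and either may stand up to 8 mm nearer to or farther from the mat
- jar: squat glass jar with steel screw lid, straight-sided, 104 mm diameter, 60 mm high with lid, fixed. Origin: centre of its underside. On the other side of the gap; the clear gap between pot and jar is 100 to 103 mm
- jug: bystander: yellow plastic watering jug, body 110 mm diameter, 160 high with its spout; loose. Origin: centre of its underside
- dibber: bystander: bamboo dibber with T handle lying on the surface, 220 x 92 x 22 mm; loose. Origin: middle of its length, at the surface
- clay_pot: bystander: small terracotta pot, 90 mm diameter, 85 high; loose. Origin: centre of its underside
- bottle: bystander: green plastic bottle, 64 mm diameter, 170 high; loose. Origin: centre of its underside
- brush: bystander: flat brush with a wooden handle lying on the surface; loose. Origin: on its underside
Not all that is in view belongs to the job. Leave any red look-alike of the tin alone.

How it is judged:
On the way:
1. the tin is half-way through the gap between pot and jar, flat on the surface (x of tin in the frame of mat between -0.155 and -0.09 m and y of tin in the frame of mat between -0.02 and 0.02 m and height (world z) of tin below 0.006 m), for 0.1 s.
At the end, for the whole second after the job is handed in: all four corners of the tin lie over the mat (2 mm over its edge allowed; corner points 4 mm in from the outline), the tin is flat, on the surface and at rest, and each bystander is within 20 mm of where it started (x of tin_fl in the frame of mat between -0.077 and 0.077 m and y of tin_fl in the frame of mat between -0.072 and 0.072 m and x of tin_fr in the frame of mat between -0.077 and 0.077 m and y of tin_fr in the frame of mat between -0.072 and 0.072 m and x of tin_bl in the frame of mat between -0.077 and 0.077 m and y of tin_bl in the frame of mat between -0.072 and 0.072 m and x of tin_br in the frame of mat between -0.077 and 0.077 m and y of tin_br in the frame of mat between -0.072 and 0.072 m and angle between tin's own z axis and vertical below 0.08 rad and height (world z) of tin below 0.006 m and linear speed of tin below 0.01 m/s and distance of each of jug, dibber, clay_pot, bottle, brush from where it was at the start of the episode below 0.02 m); the robot touches nothing.
It fails at once if the tin is lifted more than 10 mm or tipped more than about 11 degrees (height (world z) of tin above 0.01 m or angle between tin's own z axis and vertical above 0.2 rad).
It fails at once if the robot knocks the pot or jar with more than 8 N (contact force between any of the fingers, the arm and pot above 8 N or contact force between any of the fingers, the arm and jar above 8 N).
It fails at once if a bystander is moved more than 20 mm (distance of any of jug, dibber, clay_pot, bottle, brush from where it was at the start of the episode above 0.02 m).
It also fails if it takes over 70 s, if anything falls off the work surface, if the arm or the gripper's body presses on something with over 40 N, if the wrist force passes 120 N, or if a joint passes its speed limit or range.

## Working session

There is one attempt and no reset: what is moved stays moved. The work goes in short steps, Python scripts to look and compute and a tool call to move; the robot and the scene stay as the last step left them, time stands still between calls to the robot, and variables do not carry over. Pictures are saved under pics/ and viewed, and the job is handed in when it is done.

Besides the shell and the picture viewer there is one more tool, called in YAML: its name, and indented under it one key for each argument. jog_arm: Moves the arm, as the interface text tells. Its arguments: {"type":"object","properties":{"targets":{"type":"array","items":{"type":"array","items":{"type":"number"}}},"hand":{"type":"number"}},"required":["targets"]}

```bash
mkdir -p pics; ls
python3 - <<'E'
from bench import *
import cv2
s=observe();print(s)
for n in ["scene","top","wrist"]:
    c=calibration(n);print(n,c)
    im=capture(n);cv2.imwrite(f"pics/{n}0.png",im[:,:,::-1])
E
```

```text
pics
{'time_s': 0.0, 'joint_positions': array([ 1.26098304e+00,  4.23844740e-01,  1.63069703e+00,  1.01084121e-05,
        1.08858061e+00, -1.90022919e-02]), 'qd': array([ 0.0021273 ,  0.00088942,  0.00175667,  0.00060599, -0.00199783,
        0.00119697]), 'effort': array([-1.73858669e-03, -5.57400870e+01, -2.81747478e+01, -1.38179030e-04,
        7.34282919e-03, -3.75062575e-05]), 'eef_pos': array([0.17901377, 0.59824595, 0.23054049]), 'tool_rot': array([[-4.74910821e-04,  2.86733399e-01,  9.58010299e-01],
       [-1.45415777e-03,  9.58009196e-01, -2.86733789e-01],
       [-9.99998830e-01, -1.52927110e-03, -3.80133340e-05]]), 'contact_force': array([ 1.05940611, -0.11511959,  0.95811909]), 'ft_torque': array([-0.08115334,  0.06403513, -0.05202062]), 'gripper_width': 0.08509285881005885}
scene {'vertical_fov': 45.74544028816061, 'cx': 260.69205571309493, 'cy': 186.78366221231698, 'R': array([[ 0.22571139,  0.97396739, -0.02102131],
       [ 0.58659669, -0.15310501, -0.79527554],
       [-0.77779091,  0.16717172, -0.60588359]]), 't': array([-0.1290077 , -0.25707356,  1.7638138 ])}
top {'vertical_fov': 52.13462221788597, 'cx': 248.5601456874497, 'cy': 184.92303498068645, 'R': array([[-0.02185565, -0.99959013, -0.01849054],
       [-0.98777742,  0.02444501, -0.15394225],
       [ 0.15433116,  0.01490003, -0.98790682]]), 't': array([0.03200877, 0.52132985, 0.97217585])}
wrist {'vertical_fov': 65.70646984690485, 'cx': 255.7911456205733, 'cy': 191.3819798077758, 'R': array([[ 0.28639304,  0.95811073, -0.00168703],
       [ 0.91582157, -0.273234  ,  0.29430261],
       [ 0.28151353, -0.08583123, -0.9557108 ]]), 't': array([-0.6235813 , -0.0385863 ,  0.37972556])}
```

View pics/scene0.png

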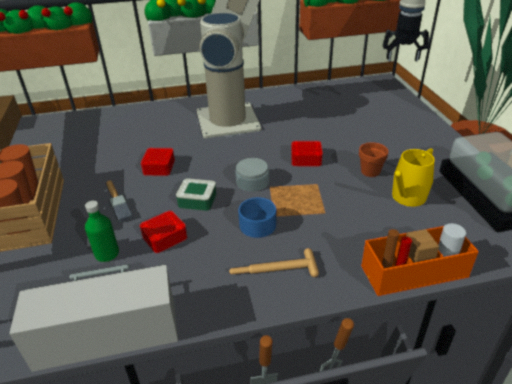

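View pics/top0.png

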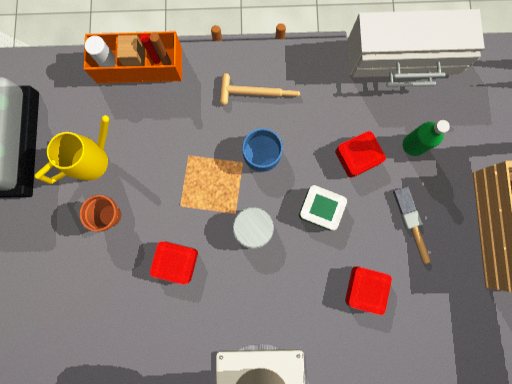

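View pics/wrist0.png

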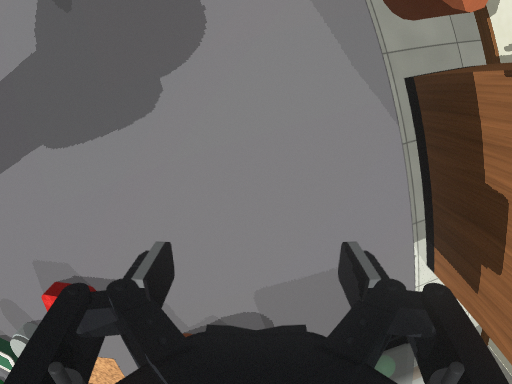

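```bash
cat > h.py <<'E'
import numpy as np, cv2
from bench import *
def ray(n,px,c=None):
    c=c or calibration(n); f=192/np.tan(np.radians(c["vertical_fov"]/2))
    px=np.atleast_2d(px).astype(float); d=np.c_[(px[:,0]-c["cx"])/f,(px[:,1]-c["cy"])/f,np.ones(len(px))]
    if n=="wrist":
        q=d[:,:2]; r=np.linalg.norm(q,axis=1); k=np.where(r>1e-9,np.sin(r)/np.maximum(r,1e-9),1)
        d=np.c_[q*k[:,None],np.cos(r)]
    R=np.array(c["R"]);return -R.T@np.array(c["t"]), d@R
def onz(n,px,z,c=None):
    o,d=ray(n,px,c); return (o+d*((z-o[2])/d[:,2])[:,None])[:,:2]
def big(m,near=None):
    cs,_=cv2.findContours(m.astype(np.uint8),cv2.RETR_EXTERNAL,cv2.CHAIN_APPROX_NONE)
    cs=[c for c in cs if cv2.contourArea(c)>150]
    return cs
E
python3 - <<'E'
from h import *
im=capture("top")
cv2.imwrite("pics/topz.png",cv2.resize(im[110:270,160:360,::-1],None,fx=4,fy=4,interpolation=cv2.INTER_CUBIC)[:600])
hsv=cv2.cvtColor(im,cv2.COLOR_RGB2HSV)
for p in [(212,185),(263,140),(263,150),(253,228),(240,228),(324,207),(310,205),(230,260),(270,260)]:
    print(p,im[p[1],p[0]],hsv[p[1],p[0]])
E
```

```text
(212, 185) [245 190 103] [ 18 148 245]
(263, 140) [ 48  79 115] [106 149 115]
(263, 150) [ 43  81 115] [104 160 115]
(253, 228) [213 219 209] [ 48  12 219]
(240, 228) [212 220 209] [ 52  13 220]
(324, 207) [ 59 135  89] [ 72 144 135]
(310, 205) [245 243 233] [ 25  12 245]
(230, 260) [140 135 138] [162   9 140]
(270, 260) [123 119 121] [165   8 123]
```

View pics/topz.png

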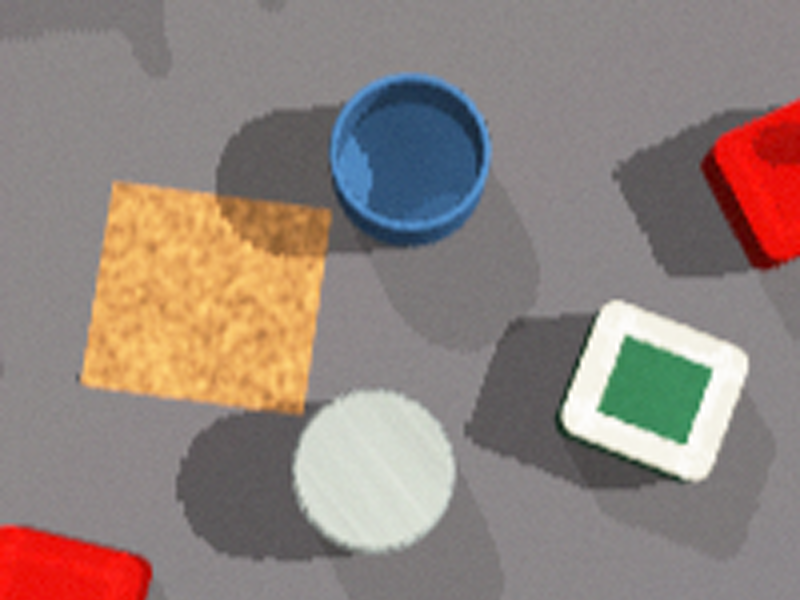

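The zoomed top view shows the mat (about 181–243, 155–213), the pot ring at (262,149), the jar lid at (253,228), and the tin's white lid at (323,208), turned by roughly 15–20°. Next I'll measure these.

```bash
cat >> h.py <<'E'
def pick(cs,px):
    return min(cs,key=lambda c:np.linalg.norm(np.array(cv2.minAreaRect(c)[0])-px))
def up(im,k=4): return cv2.resize(im,None,fx=k,fy=k,interpolation=cv2.INTER_CUBIC)
def px_of(c,k=4): return (c[:,0,:]+0.5)/k-0.5
def circ(P):
    A=np.c_[2*P,np.ones(len(P))]; s=np.linalg.lstsq(A,(P**2).sum(1),rcond=None)[0]
    return s[:2],np.sqrt(s[2]+s[0]**2+s[1]**2)
def tin(im,guess=None,n="top",z=0.043):
    u=up(im); h=cv2.cvtColor(u,cv2.COLOR_RGB2HSV).astype(int)
    g=(h[...,0]>55)&(h[...,0]<95)&(h[...,1]>60)&(h[...,2]>70)
    w=(u.min(2)>175)
    cs=[c for c in big(w) if cv2.contourArea(c)>3000]
    best=None
    for c in cs:
        P=onz(n,px_of(c),z); r=cv2.minAreaRect((P*1000).astype(np.float32))
        a=cv2.contourArea((P*1000).astype(np.float32)); 
        if 7000<a<10000 and min(r[1])>78:
            m=np.zeros(w.shape,np.uint8); cv2.drawContours(m,[c],-1,1,-1)
            if (g&(m>0)).sum()>1000: best=(P,r,a)
    return best
E
python3 - <<'E'
from h import *
im=capture("top"); u=up(im); h=cv2.cvtColor(u,cv2.COLOR_RGB2HSV).astype(int)
m=(h[...,0]>10)&(h[...,0]<25)&(h[...,1]>110)&(u[...,0]>80)
m=cv2.morphologyEx(m.astype(np.uint8),cv2.MORPH_CLOSE,np.ones((9,9)))
c=pick(big(m),np.array([212,185])*4); P=onz("top",px_of(c),0.)
r=cv2.minAreaRect((P*1000).astype(np.float32)); print("mat",r); 
b=(h[...,0]>98)&(h[...,0]<115)&(h[...,1]>110)
c=pick(big(b),np.array([262,150])*4); 
P=onz("top",px_of(c),0.06); 
# use rim half (image up side shows rim silhouette): points with row less than centre
q=px_of(c); sel=q[:,1]<150; print("pot",circ(P[sel]),circ(P))
j=(h[...,1]<30)&(u.min(2)>165)
for c in big(j):
    P=onz("top",px_of(c),0.06); print("white",cv2.minAreaRect(c)[0],circ(P),cv2.contourArea((P*1000).astype(np.float32)))
t=tin(im); print("tin",t[1:])
np.save("tin0.npy",t[0])
E
```

```text
mat ((533.8074340820312, 120.7056884765625), (150.6419219970703, 141.72889709472656), 80.86597442626953)
pot (array([ 0.61529899, -0.01696909]), np.float64(0.05101262370467475)) (array([ 0.61098587, -0.01667436]), np.float64(0.053486336954731296))
white (1041.5, 1468.9998779296875) (array([ 0.08100112, -0.00333975]), np.float64(0.07634236489598918)) 9625.469796394033
white (1007.5, 1389.5) (array([0.12893253, 0.02080781]), np.float64(0.004867597790519442)) 66.85466193301181
white (1651.10009765625, 877.7999877929688) (array([ 0.42377454, -0.38316847]), np.float64(0.018608413055058576)) 1043.7258913591504
white (1014.7500610351562, 910.2500610351562) (array([0.4128389, 0.0101815]), np.float64(0.049221505916868045)) 7608.051680418488
white (1295.8719482421875, 829.8280639648438) (array([ 0.45877193, -0.1665577 ]), np.float64(0.0530192868688862)) 8617.342251615599
white (1773.5, 504.5) (array([ 0.66068612, -0.4828722 ]), np.float64(0.016162204215429514)) 820.3000400085002
white (8.5, 514.5) (array([0.68703556, 0.66153578]), np.float64(0.033329592941471364)) 772.4830620996654
white (1697
[... 1335 characters left out ...]
825)) 2039.9457607450895
white (1118.302734375, 65.55513763427734) (array([ 0.9742594 , -0.07185478]), np.float64(0.0771213362998183)) 18026.06754517583
white (813.5, 18.5) (array([1.02616885, 0.1346201 ]), np.float64(0.06462760337981463)) 4885.323936743138
white (513.0, 23.0) (array([1.02888873, 0.34046667]), np.float64(0.06624954962108331)) 6152.191524020396
white (215.5, 27.5) (array([1.03193027, 0.54656066]), np.float64(0.06848307226819832)) 7595.815066105686
white (33.0, 28.0) (array([1.03373378, 0.67347127]), np.float64(0.02473275618290855)) 1836.3381563425064
tin (((460.2713928222656, -169.48202514648438), (100.85326385498047, 91.29889678955078), 66.54512023925781), 8823.138930149842)
```

Measured in the mat frame:

| Item | x (mm) | y (mm) | Note |
|---|---|---|---|
| Gap midpoint | -126 | 0 | clear gap 100 mm, as stated |
| Tin | -298 | +26 | turned -14.3°; lid 101 x 91, as stated |

Plan:
1. Square the tin up with a two-finger push from behind.
2. Push it sideways onto the axis.
3. Push it from behind through the gap.

First I'll turn the hand and move it behind the tin.

jog_arm:
  targets:
    - [0,0,0,1,0,0]
    - [0,0,0,1,0,0]
    - [0,0,0,1,0,0]
    - [0,0,0,1,0,0]
    - [0,0,0,1,0,0]
    - [0,0,0,1,0,0]
    - [0,0,0,1,0,0]
    - [0,0,0,1,0,0]
    - [0,0,0,1,0,0]
    - [0,0,0,1,0,0]
    - [0,0,0,0.3,0,0]
  hand: 40

```text
time_s: 1.35
eef_pos: [0.1791, 0.5986, 0.2311]
tool_rot: [[-0.0, 0.987, -0.162], [-0.0, -0.162, -0.987], [-1.0, -0.0, 0.0]]
contact_force: [-0.4, -0.5, -0.1]
gripper_width: 0.0401
```

jog_arm:
  targets:
    - [0,0.8,0.8,0,0,0]
    - [0,0.8,0.8,0,0,0]
    - [0,0.8,0.8,0,0,0]
    - [0,0.8,0.8,0,0,0]
    - [0,0.8,0.8,0,0,0]
    - [0,0.8,0.8,0,0,0]
    - [0,0.8,0.8,0,0,0]
    - [0,0.8,0.8,0,0,0]
    - [0,0,0,0,0,0]

```text
time_s: 2.25
eef_pos: [0.34, 0.3762, 0.2313]
tool_rot: [[0.0, 0.987, -0.161], [-0.001, -0.161, -0.987], [-1.0, 0.0, 0.001]]
contact_force: [0.0, 0.4, -0.4]
gripper_width: 0.0401
```

jog_arm:
  targets:
    - [0,0.35,1,0,0,0]
    - [0,0.35,1,0,0,0]
    - [0,0.35,1,0,0,0]
    - [0,0.35,1,0,0,0]
    - [0,0.35,1,0,0,0]
    - [0,0.35,1,0,0,0]
    - [0,0.35,1,0,0,0]
    - [0,0.35,1,0,0,0]
    - [0,0.35,1,0,0,0]
    - [0,0.35,1,0,0,0]
    - [0,0.35,1,0,0,0]
    - [0,0.35,1,0,0,0]
    - [0,0.35,1,0,0,0]
    - [0,0.35,1,0,0,0]
    - [0,0.35,1,0,0,0]
    - [0,0.35,1,0,0,0]
    - [0,0.35,1,0,0,0]
    - [0,0.35,1,0,0,0]
    - [0,0.35,1,0,0,0]
    - [0,0,0,0,0,0]

```text
time_s: 4.25
eef_pos: [0.4472, -0.218, 0.2316]
tool_rot: [[0.002, 0.987, -0.16], [-0.001, -0.16, -0.987], [-1.0, 0.002, 0.001]]
contact_force: [-0.3, 0.8, 0.1]
gripper_width: 0.0402
```

```bash
cat >> h.py <<'E'
M=np.array([0.5338,0.1207]); A=np.radians(80.87); U=np.array([np.cos(A),np.sin(A)]); V=np.array([-U[1],U[0]])
def mat(p): d=np.atleast_2d(p)-M; return np.c_[d@U,d@V]*1000
def rep(n="top"):
    s=observe(); R=s["tool_rot"]
    print("t",s["time_s"],"tcp mat",mat(s["eef_pos"][:2]).round(1),"z",s["eef_pos"][2].round(4),"yaw rel",np.degrees(np.arctan2(R[1,1],R[0,1])-A).round(2),"F",s["contact_force"].round(1), "j",s["joint_positions"].round(2))
    im=capture(n); t=tin(im,n=n)
    if t:
        (c,wh,a)=t[1]; 
        b=np.array(c)/1000; ang=a-np.degrees(A); ang=(ang+45)%90-45
        print("tin mat",mat(b).round(1),"ang",round(ang,2),"wh",np.round(wh,1))
    return im
E
python3 - <<'E'
from h import *
im=rep(); cv2.imwrite("pics/t1.png",im[:,:,::-1])
w=capture("wrist"); cv2.imwrite("pics/w1.png",w[:,:,::-1])
E
```

```text
t 4.25 tcp mat [[-348.2   31.8]] z 0.2316 yaw rel -90.07 F [-0.3  0.8  0.1] j [-0.48  0.23  1.91 -0.    1.   -0.32]
tin mat [[-298.1   26.5]] ang -14.29 wh [100.7  91.2]
```

View pics/t1.png

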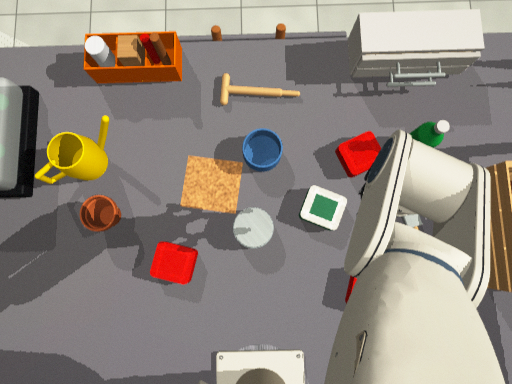

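View pics/w1.png

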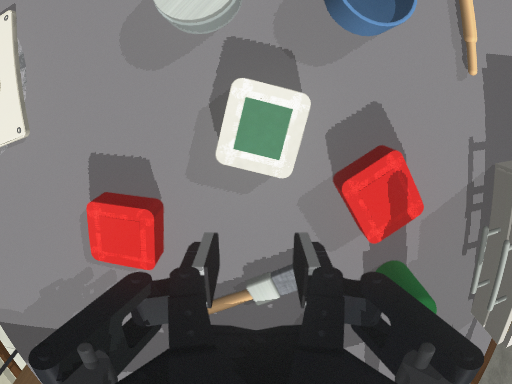

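The top view shows the tin still clear of the arm. In the wrist view the tin is ahead at (263,128), the fingertips are at (210,260) and (300,260), and the brush tip is at about (270,285). I need to check the room behind the tin before going down.

Run:
```python
from h import *
for z in (0,0.015): print(mat(onz("wrist",[(293,270),(297,290),(208,310),(340,195),(375,240),(402,148),(160,200),(160,268),(382,270)],z)).round(0).tolist())
print(mat(onz("top",[(396,190),(408,187),(418,225)],0.01)).round(0).tolist())
print("tinw",mat(onz("wrist",[(263,128)],.043)).round(1))
```

```text
[[-508.0, -21.0], [-545.0, -30.0], [-586.0, 111.0], [-391.0, -80.0], [-461.0, -143.0], [-324.0, -167.0], [-399.0, 166.0], [-508.0, 180.0], [-516.0, -165.0]]
[[-498.0, -19.0], [-534.0, -27.0], [-574.0, 108.0], [-386.0, -76.0], [-454.0, -136.0], [-321.0, -159.0], [-393.0, 160.0], [-499.0, 174.0], [-506.0, -157.0]]
[[-487.0, -48.0], [-518.0, -60.0], [-551.0, 36.0]]
tinw [[-299.4   25.7]]
```

jog_arm:
  targets:
    - [0,0.1,0.8,0,0,0]
    - [0,0.1,0.75,0,0,0]
    - [1,0,0,0,0,0]
    - [1,0,0,0,0,0]
    - [1,0,0,0,0,0]
    - [1,0,0,0,0,0]
    - [1,0,0,0,0,0]
    - [1,0,0,0,0,0]
    - [0.5,0,0,0,0,0]
    - [0.5,0,0,0,0,0]
    - [0,0,0,0,0,0]

```text
time_s: 5.45
eef_pos: [0.4436, -0.2607, 0.0199]
tool_rot: [[-0.003, 0.988, -0.156], [0.002, -0.156, -0.988], [-1.0, -0.003, -0.001]]
contact_force: [-0.2, 0.3, 0.4]
gripper_width: 0.04
```

Run:
```python
from h import *
im=rep(); cv2.imwrite("pics/t2.png",im[:,:,::-1])
w=capture("wrist"); cv2.imwrite("pics/w2.png",w[:,:,::-1])
w=capture("scene"); cv2.imwrite("pics/s2.png",up(w[130:280,100:300,::-1]))
```

```text
t 5.45 tcp mat [[-390.9   28.6]] z 0.0199 yaw rel -89.87 F [-0.2  0.3  0.4] j [-0.55  0.61  1.97  0.    0.56 -0.4 ]
```

View pics/w2.png

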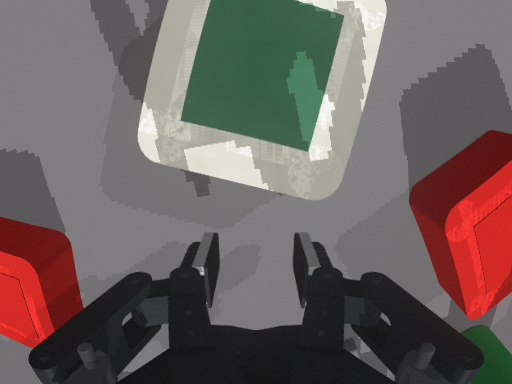

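View pics/s2.png

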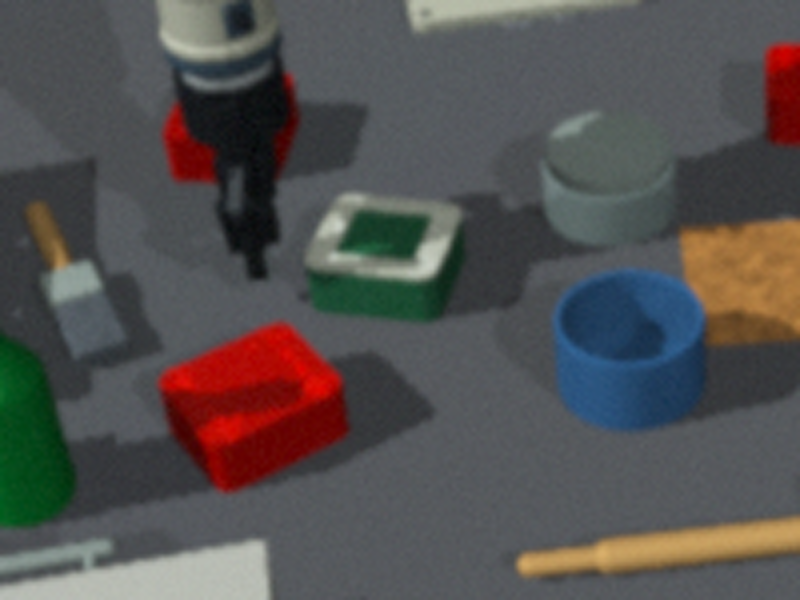

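View pics/t2.png

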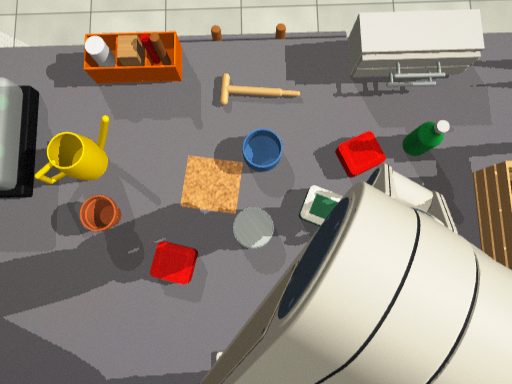

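Run:
```python
from h import *
for z in (.02,.025,.03): print(z,mat(onz("wrist",[(212,232),(299,232),(196,255),(316,255)],z)).round(1).tolist())
im=cv2.imread("pics/t2.png")[:,:,::-1]
for p in [(310,200),(320,225),(340,205),(324,190),(324,207),(300,180),(350,230),(305,215),(337,222)]: print(p,im[p[1],p[0]])
```

```text
0.02 [[-385.0, 50.6], [-384.9, 3.7], [-399.6, 60.6], [-399.5, -6.9]]
0.025 [[-382.7, 49.8], [-382.6, 4.5], [-396.7, 59.4], [-396.6, -5.8]]
0.03 [[-380.4, 49.0], [-380.3, 5.3], [-393.9, 58.3], [-393.8, -4.6]]
(310, 200) [247 246 240]
(320, 225) [106 112  97]
(340, 205) [32 37 45]
(324, 190) [241 239 228]
(324, 207) [41 90 60]
(300, 180) [134 129 132]
(350, 230) [236 232 215]
(305, 215) [205 200 183]
(337, 222) [43 55 62]
```

The wrist view shows the tin's back edge about 30 px ahead of the fingertips, with its rearmost corner at (325,198). The fingertip fronts come out near mat x ≈ -382 mm, which agrees with TCP + 10 mm. I'll push straight along mat +x to square the tin against the two fingers.

jog_arm:
  targets:
    - [0,0,-0.15,0,0,0]
    - [0,0,-0.15,0,0,0]
    - [0,0,-0.15,0,0,0]
    - [0,0,-0.15,0,0,0]
    - [0,0,-0.1,0,0,0]
    - [0,0,-0.1,0,0,0]
    - [0,0,-0.1,0,0,0]
    - [0,0,-0.1,0,0,0]
    - [0,0,-0.1,0,0,0]
    - [0,0,-0.1,0,0,0]
    - [0,0,-0.1,0,0,0]
    - [0,0,-0.1,0,0,0]
    - [0,0,-0.1,0,0,0]
    - [0,0,-0.1,0,0,0]
    - [0,0,0,0,0,0]

```text
time_s: 7.1
eef_pos: [0.4518, -0.2143, 0.0213]
tool_rot: [[-0.0, 0.988, -0.157], [0.0, -0.157, -0.988], [-1.0, -0.001, -0.0]]
contact_force: [-0.9, -0.4, 0.2]
gripper_width: 0.0399
```

Run:
```python
from h import *
im=rep(); 
w=capture("wrist"); cv2.imwrite("pics/w3.png",w[:,:,::-1])
```

```text
t 7.1 tcp mat [[-343.8   27.8]] z 0.0213 yaw rel -89.91 F [-0.9 -0.4  0.2] j [-0.47  0.6   2.    0.    0.54 -0.31]
```

View pics/w3.png

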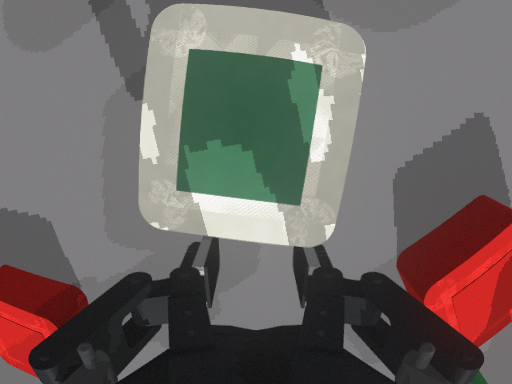

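The tin has turned from -14° to about -6° in the wrist view, and its back edge is on the right finger. I'll add a measurement of the tin from its green panel in the wrist view.

```bash
cat >> h.py <<'E'
def panel(w,c=None):
    u=up(w,2); h=cv2.cvtColor(u,cv2.COLOR_RGB2HSV).astype(int)
    g=(h[...,0]>62)&(h[...,0]<85)&(h[...,1]>90)&(h[...,2]>40)
    g=cv2.morphologyEx(g.astype(np.uint8),cv2.MORPH_OPEN,np.ones((5,5)))
    out=[]
    for k in big(g):
        P=mat(onz("wrist",px_of(k,2),.043,c)); r=cv2.minAreaRect(P.astype(np.float32))
        if 1200<r[1][0]*r[1][1]<5000: out.append((np.round(r[0],1),np.round(r[1],1),round((r[2]+45)%90-45,2)))
    return out
def wrep():
    s=observe();R=s["tool_rot"]; print("t",s["time_s"],"tcp",mat(s["eef_pos"][:2]).round(1),"z",s["eef_pos"][2].round(4),"yaw",np.degrees(np.arctan2(R[1,1],R[0,1])-A).round(2))
    c=calibration("wrist"); w=capture("wrist"); print("panel",panel(w,c)); return w
E
python3 - <<'E'
from h import *
wrep()
E
```

```text
t 7.2 tcp [[-343.9   28. ]] z 0.0212 yaw -89.92
panel [(array([-279.4,   31.2]), array([52.1, 59.6]), -7.39)]
```

jog_arm:
  targets:
    - [0,0,-0.1,0,0,0]
    - [0,0,-0.1,0,0,0]
    - [0,0,-0.1,0,0,0]
    - [0,0,-0.1,0,0,0]
    - [0,0,-0.1,0,0,0]
    - [0,0,0,0,0,0]

```text
time_s: 7.85
eef_pos: [0.4542, -0.1995, 0.0213]
tool_rot: [[-0.0, 0.988, -0.157], [0.0, -0.157, -0.988], [-1.0, -0.0, -0.0]]
contact_force: [-0.5, -0.2, -0.3]
gripper_width: 0.0401
```

Run:
```python
from h import *
w=wrep(); cv2.imwrite("pics/w4.png",w[:,:,::-1])
```

```text
t 7.85 tcp [[-328.8   27.8]] z 0.0213 yaw -89.9
panel [(array([-266.8,   33.5]), array([49.2, 59.4]), -2.51)]
```

View pics/w4.png

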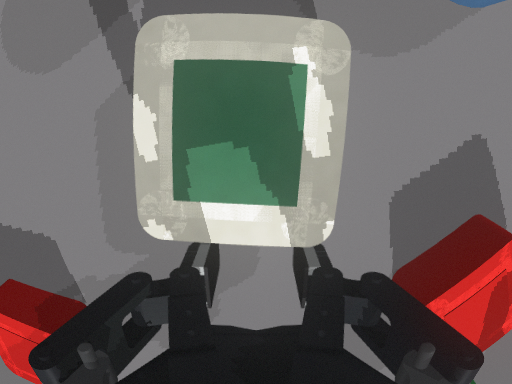

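jog_arm:
  targets:
    - [0,0,-0.1,0,0,0]
    - [0,0,-0.1,0,0,0]
    - [0,0,-0.1,0,0,0]
    - [0,0,0,0,0,0]

```text
time_s: 8.3
eef_pos: [0.4556, -0.1907, 0.0213]
tool_rot: [[-0.0, 0.988, -0.157], [0.0, -0.157, -0.988], [-1.0, -0.0, -0.0]]
contact_force: [-0.2, -0.3, 0.2]
gripper_width: 0.0399
```

Run:
```python
from h import *
w=wrep()
```

```text
t 8.3 tcp [[-319.9   27.8]] z 0.0213 yaw -89.91
panel [(array([-259.4,   37.8]), array([59.4, 47.8]), 0.09)]
```

jog_arm:
  targets:
    - [0,0,0.3,0,0,0]
    - [0,0,0.7,0,0,0]
    - [-1,0,0,0,0,0]
    - [-1,0,0,0,0,0]
    - [-1,0,0,0,0,0]
    - [-1,0,0,0,0,0]
    - [-1,0,0,0,0,0]
    - [0,0,0,0,0,0]
    - [0,0,0,0,0,0]

```text
time_s: 9.25
eef_pos: [0.451, -0.2213, 0.1719]
tool_rot: [[0.001, 0.987, -0.158], [-0.001, -0.158, -0.987], [-1.0, 0.001, 0.0]]
contact_force: [-0.3, -0.1, 0.0]
gripper_width: 0.0398
```

Run:
```python
from h import *
im=rep(); cv2.imwrite("pics/t5.png",im[:,:,::-1])
w=wrep(); cv2.imwrite("pics/w5.png",w[:,:,::-1])
```

```text
t 9.25 tcp mat [[-350.8   27.4]] z 0.1719 yaw rel -89.95 F [-0.3 -0.1  0. ] j [-0.48  0.33  1.94 -0.    0.87 -0.32]
tin mat [[-256.6   38.9]] ang -0.24 wh [100.3  91.4]
t 9.3 tcp [[-350.5   28.1]] z 0.171 yaw -89.95
panel [(array([-517.9, -206.5]), array([114.8,  16.4]), -40.86), (array([-259.1,   38.1]), array([57.9, 52. ]), 0.15)]
```

View pics/t5.png

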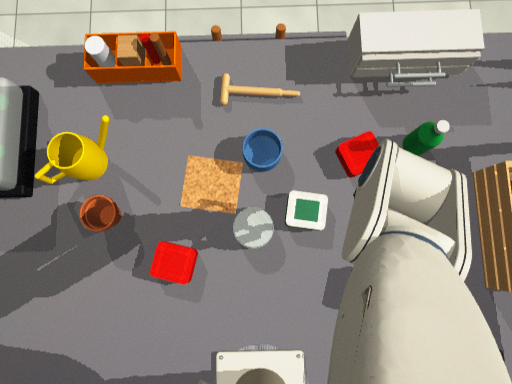

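View pics/w5.png

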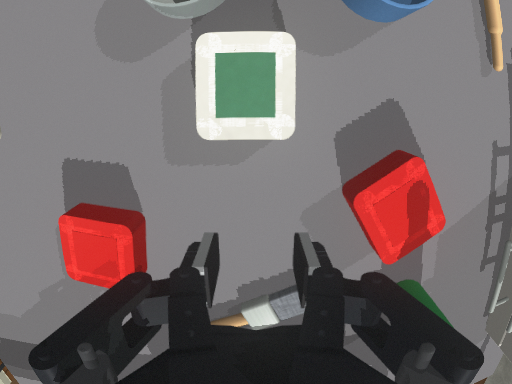

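After alignment the tin is at mat (-257.5, +38.5) mm with angle about 0°. The top and wrist views agree within 2.5 mm. Next is the sideways push from the jar/robot side: move over, turn 90° and go down.

jog_arm:
  targets:
    - [0,-0.6,-0.55,0,0,0]
    - [0,-0.6,-0.55,0,0,0]
    - [0,-0.6,-0.55,0,0,0]
    - [0,-0.6,-0.55,0,0,0]
    - [0,-0.5,-0.53,0,0,0]
    - [0,0,0,1,0,0]
    - [0,0,0,1,0,0]
    - [0,0,0,1,0,0]
    - [0,0,0,1,0,0]
    - [0,0,0,1,0,0]
    - [0,0,0,1,0,0]
    - [0,0,0,1,0,0]
    - [0,0,0,1,0,0]
    - [0,0,0,1,0,0]
    - [0,0,0,1,0,0]
    - [0,0,0,1,0,0]
    - [0,0,0,0.25,0,0]
    - [0,0,0,0,0,0]

```text
time_s: 11.15
eef_pos: [0.3771, -0.126, 0.1702]
tool_rot: [[-0.003, -0.158, -0.987], [0.001, -0.987, 0.158], [-1.0, -0.001, 0.003]]
contact_force: [0.1, 0.2, 0.4]
gripper_width: 0.0399
```

Run:
```python
from h import *
w=wrep(); cv2.imwrite("pics/w6.png",w[:,:,::-1])
```

```text
t 11.15 tcp [[-268.4  115.5]] z 0.1702 yaw -179.94
panel [(array([-259.3,   38.1]), array([58.5, 52.6]), 0.34)]
```

View pics/w6.png

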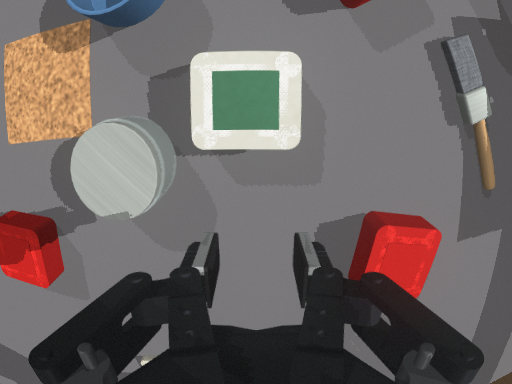

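The wrist view shows the tin straight ahead at (246,100), the jar at the left (120,165), and the red tin at the right, over 80 mm from the hand. Going down.

jog_arm:
  targets:
    - [0.8,0,0,0,0,0]
    - [1,0,0,0,0,0]
    - [1,0,0,0,0,0]
    - [1,0,0,0,0,0]
    - [0.8,0,0,0,0,0]
    - [0.4,0,0,0,0,0]
    - [0,0,0,0,0,0]

```text
time_s: 11.9
eef_pos: [0.3764, -0.1257, 0.0195]
tool_rot: [[-0.004, -0.156, -0.988], [0.002, -0.988, 0.156], [-1.0, -0.001, 0.004]]
contact_force: [0.4, 0.7, -0.0]
gripper_width: 0.0398
```

Run:
```python
from h import *
w=wrep(); cv2.imwrite("pics/w7.png",w[:,:,::-1])
```

```text
t 11.9 tcp [[-268.3  116.3]] z 0.0195 yaw -179.87
panel [(array([-259.3,   38.1]), array([53.5, 59.7]), -0.38)]
```

View pics/w7.png

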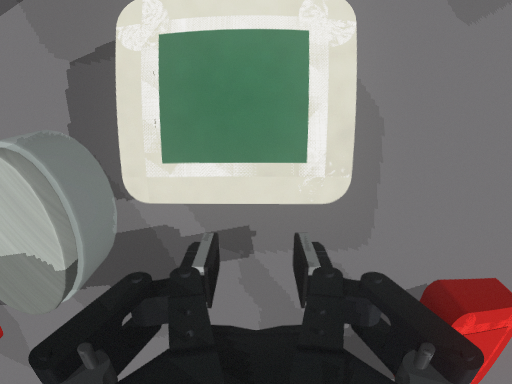

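jog_arm:
  targets:
    - [0,0,-0.12,0,0,0]
    - [0,0,-0.12,0,0,0]
    - [0,0,-0.12,0,0,0]
    - [0,0,-0.12,0,0,0]
    - [0,0,-0.1,0,0,0]
    - [0,0,-0.1,0,0,0]
    - [0,0,-0.1,0,0,0]
    - [0,0,-0.1,0,0,0]
    - [0,0,-0.1,0,0,0]
    - [0,0,-0.1,0,0,0]
    - [0,0,-0.1,0,0,0]
    - [0,0,-0.1,0,0,0]
    - [0,0,-0.1,0,0,0]
    - [0,0,-0.1,0,0,0]
    - [0,0,-0.1,0,0,0]
    - [0,0,-0.1,0,0,0]
    - [0,0,-0.1,0,0,0]
    - [0,0,-0.1,0,0,0]
    - [0,0,0,0,0,0]

```text
time_s: 13.85
eef_pos: [0.4345, -0.1353, 0.0214]
tool_rot: [[0.001, -0.158, -0.988], [-0.0, -0.988, 0.158], [-1.0, 0.0, -0.001]]
contact_force: [0.2, -0.5, 0.7]
gripper_width: 0.0402
```

Run:
```python
from h import *
w=wrep(); cv2.imwrite("pics/w8.png",w[:,:,::-1])
```

```text
t 13.85 tcp [[-268.5   57.4]] z 0.0214 yaw -179.93
panel [(array([-259.3,    1.4]), array([59.6, 53.4]), 0.07)]
```

View pics/w8.png

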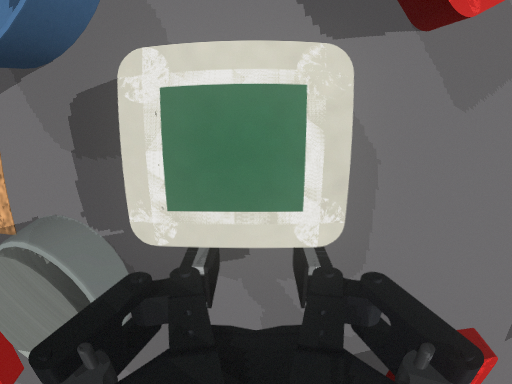

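The tin is now at mat (-259, +1.4) mm with angle 0.1°. I'll nudge it 1 mm more, back off, rise and check from the top.

jog_arm:
  targets:
    - [0,0,-0.04,0,0,0]
    - [0,0,0,0,0,0]
    - [0,0,0.3,0,0,0]
    - [0,0,0.7,0,0,0]
    - [-1,0,0,0,0,0]
    - [-1,0,0,0,0,0]
    - [-1,0,0,0,0,0]
    - [-1,0,0,0,0,0]
    - [-1,0,0,0,0,0]
    - [0,0,0,-1,0,0]
    - [0,0,0,-1,0,0]
    - [0,0,0,-1,0,0]
    - [0,0,0,-1,0,0]
    - [0,0,0,-1,0,0]
    - [0,0,0,-1,0,0]

```text
time_s: 15.4
eef_pos: [0.4047, -0.1304, 0.1712]
tool_rot: [[0.0, 0.633, -0.774], [-0.0, -0.774, -0.633], [-1.0, 0.0, -0.0]]
contact_force: [-0.7, 0.1, 0.7]
gripper_width: 0.04
```

jog_arm:
  targets:
    - [0,0,0,-1,0,0]
    - [0,0,0,-1,0,0]
    - [0,0,0,-1,0,0]
    - [0,0,0,-1,0,0]
    - [0,0,0,-1,0,0]
    - [0,0,0,-0.25,0,0]
    - [0,0.6,0.8,0,0,0]
    - [0,0.6,0.8,0,0,0]
    - [0,0.6,0.8,0,0,0]
    - [0,0.6,0.6,0,0,0]
    - [0,0.4,0.6,0,0,0]
    - [0,0,0,0,0,0]

```text
time_s: 16.6
eef_pos: [0.4721, -0.2524, 0.1713]
tool_rot: [[0.002, 0.987, -0.159], [-0.001, -0.159, -0.987], [-1.0, 0.002, 0.001]]
contact_force: [-0.6, -0.3, -0.0]
gripper_width: 0.0398
```

Run:
```python
from h import *
im=rep(); cv2.imwrite("pics/t9.png",im[:,:,::-1])
w=wrep(); cv2.imwrite("pics/w9.png",w[:,:,::-1])
```

```text
t 16.6 tcp mat [[-378.2    1.8]] z 0.1713 yaw rel -90.02 F [-0.6 -0.3 -0. ] j [-0.51  0.37  1.88 -0.    0.89 -0.35]
tin mat [[-256.6    2.1]] ang -0.15 wh [100.2  91.8]
t 16.65 tcp [[-376.9    3.2]] z 0.171 yaw -90.02
panel [(array([-525.6, -213.9]), array([157.9,  22.4]), -38.63), (array([-259. ,    1.4]), array([58. , 52.5]), 0.42)]
```

View pics/w9.png

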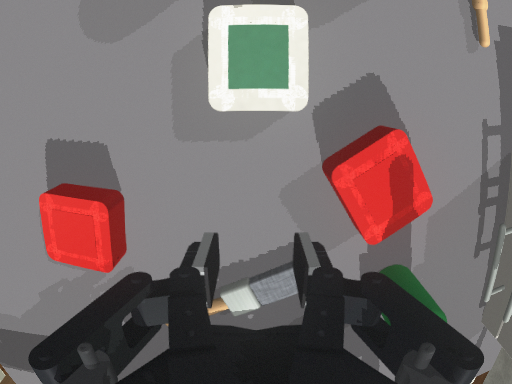

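The tin is at (-258, +1.5) mm with angle about 0°, lined up for the gap. I'll approach from behind, go down, and push with a small lateral trim of about 2 mm towards -y.

jog_arm:
  targets:
    - [0,0.05,-0.5,0,0,0]
    - [0,0,-0.5,0,0,0]
    - [1,0,0,0,0,0]
    - [1,0,0,0,0,0]
    - [1,0,0,0,0,0]
    - [1,0,0,0,0,0]
    - [0.5,0,0,0,0,0]
    - [0.45,0,0,0,0,0]
    - [0,0,0,0,0,0]

```text
time_s: 17.6
eef_pos: [0.4768, -0.22, 0.0219]
tool_rot: [[-0.002, 0.988, -0.157], [0.001, -0.157, -0.988], [-1.0, -0.002, -0.001]]
contact_force: [-0.3, -0.1, 1.1]
gripper_width: 0.0395
```

Run:
```python
from h import *
w=wrep()
```

```text
t 17.6 tcp [[-345.4    2.2]] z 0.0219 yaw -89.89
panel [(array([-259.3,    1.2]), array([59. , 53.5]), 0.03)]
```

jog_arm:
  targets:
    - [0,0,-0.1,0,0,0]
    - [0,0,-0.1,0,0,0]
    - [0,0,-0.1,0,0,0]
    - [0,0,-0.1,0,0,0]
    - [0,0,-0.1,0,0,0]
    - [0,0,-0.1,0,0,0]
    - [0,0,-0.1,0,0,0]
    - [0,0,-0.1,0,0,0]
    - [0,0.004,-0.12,0,0,0]
    - [0,0.004,-0.12,0,0,0]
    - [0,0.004,-0.12,0,0,0]
    - [0,0.004,-0.12,0,0,0]
    - [0,0.004,-0.12,0,0,0]
    - [0,0.004,-0.12,0,0,0]
    - [0,0.004,-0.12,0,0,0]
    - [0,0.004,-0.12,0,0,0]
    - [0,0.004,-0.12,0,0,0]
    - [0,0.004,-0.12,0,0,0]
    - [0,0.004,-0.12,0,0,0]
    - [0,0,0,0,0,0]

```text
time_s: 19.65
eef_pos: [0.4888, -0.1579, 0.0229]
tool_rot: [[-0.0, 0.988, -0.157], [0.0, -0.157, -0.988], [-1.0, -0.0, -0.0]]
contact_force: [0.1, 0.8, -0.3]
gripper_width: 0.04
```

Run:
```python
from h import *
w=wrep(); cv2.imwrite("pics/w10.png",w[:,:,::-1])
cv2.imwrite("pics/s10.png",up(capture("scene")[130:280,150:350,::-1]))
```

```text
t 19.65 tcp [[-2.822e+02  2.000e-01]] z 0.0229 yaw -89.91
panel [(array([-2.215e+02, -1.000e-01]), array([59.4, 53.6]), 0.05)]
```

View pics/w10.png

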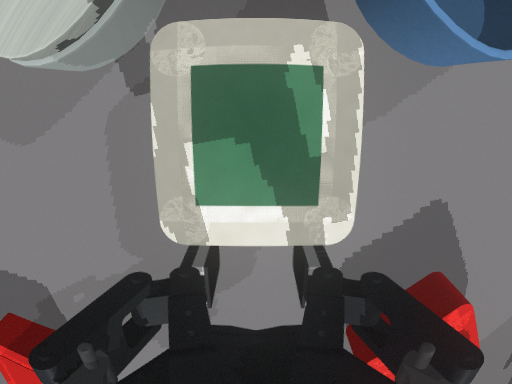

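View pics/s10.png

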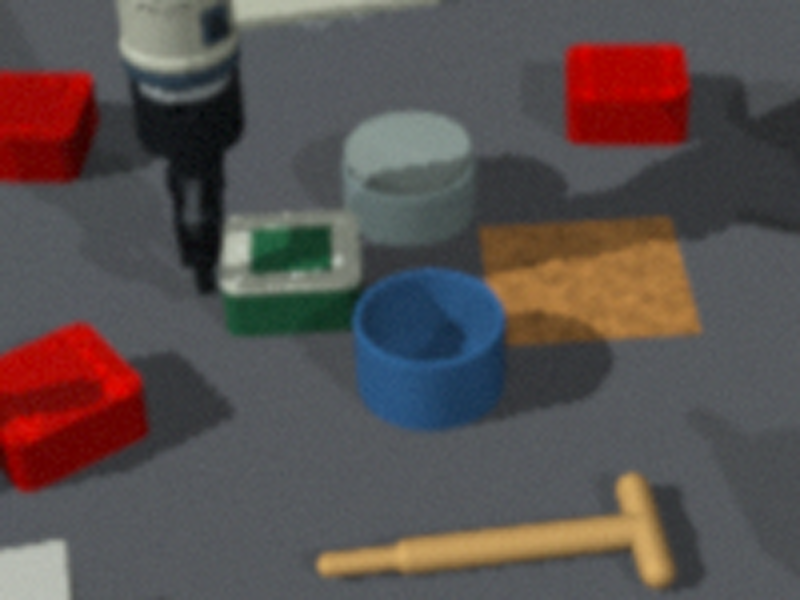

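The tin is at (-221, 0) mm with angle 0°, centred between the jar (left) and the pot (right). Continuing straight.

jog_arm:
  targets:
    - [0,0,-0.1,0,0,0]
    - [0,0,-0.1,0,0,0]
    - [0,0,-0.1,0,0,0]
    - [0,0,-0.1,0,0,0]
    - [0,0,-0.1,0,0,0]
    - [0,0,-0.1,0,0,0]
    - [0,0,-0.1,0,0,0]
    - [0,0,-0.1,0,0,0]
    - [0,0,-0.1,0,0,0]
    - [0,0,-0.1,0,0,0]
    - [0,0,-0.1,0,0,0]
    - [0,0,-0.1,0,0,0]
    - [0,0,0,0,0,0]

```text
time_s: 21.05
eef_pos: [0.4943, -0.1224, 0.0228]
tool_rot: [[-0.0, 0.988, -0.157], [0.0, -0.157, -0.988], [-1.0, -0.0, -0.0]]
contact_force: [-0.4, -0.6, 0.4]
gripper_width: 0.0402
```

Run:
```python
from h import *
w=wrep(); cv2.imwrite("pics/w11.png",w[:,:,::-1])
```

```text
t 21.05 tcp [[-246.2    0.4]] z 0.0228 yaw -89.92
panel [(array([-1.857e+02,  1.000e-01]), array([59.6, 53.6]), 0.17)]
```

View pics/w11.png

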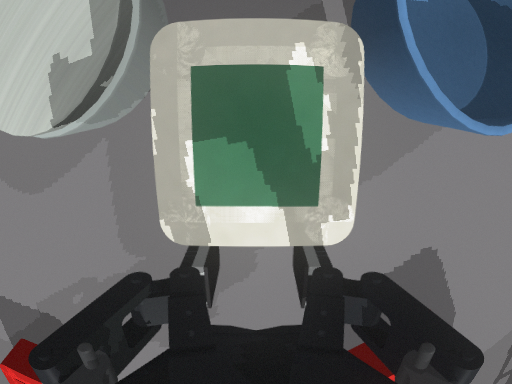

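The tin's nose is entering the gap with even clearance on both sides. Before the hand follows it in, I'll check how wide the gripper links are below the 60 mm rim height.

Run:
```python
from h import *
px=[(174,280),(140,280),(145,315),(85,310),(32,358),(60,378)]
tcp=np.array([-246.2,.4])
for z in (.03,.045,.06,.075,.09,.105): print(z,(mat(onz("wrist",px,z))-tcp).round(0).tolist())
```

```text
0.03 [[-19.0, 46.0], [-21.0, 67.0], [-48.0, 69.0], [-51.0, 115.0], [-129.0, 207.0], [-149.0, 181.0]]
0.045 [[-9.0, 41.0], [-10.0, 59.0], [-34.0, 61.0], [-37.0, 102.0], [-106.0, 184.0], [-124.0, 161.0]]
0.06 [[2.0, 36.0], [0.0, 52.0], [-21.0, 54.0], [-23.0, 89.0], [-84.0, 161.0], [-99.0, 141.0]]
0.075 [[12.0, 31.0], [11.0, 45.0], [-7.0, 46.0], [-9.0, 77.0], [-61.0, 138.0], [-74.0, 121.0]]
0.09 [[22.0, 26.0], [21.0, 37.0], [6.0, 38.0], [5.0, 64.0], [-39.0, 115.0], [-50.0, 101.0]]
0.105 [[33.0, 20.0], [32.0, 30.0], [20.0, 31.0], [19.0, 51.0], [-16.0, 92.0], [-25.0, 81.0]]
```

The link joints sit at z ≈ 68–75 mm with a half-width of about 46–48 mm. That is too close to the 50 mm half-gap for comfort. I'll back off a little, narrow the fingers to 18 mm, rise 5 mm, and then continue.

jog_arm:
  targets:
    - [0,0,0.2,0,0,0]
    - [-0.18,0,0,0,0,0]
    - [0,0,0,0,0,0]
    - [0,0,0,0,0,0]
    - [0,0,0,0,0,0]
  hand: 18

```text
time_s: 21.6
eef_pos: [0.4934, -0.1288, 0.0283]
tool_rot: [[0.0, 0.988, -0.158], [0.0, -0.158, -0.988], [-1.0, 0.0, -0.0]]
contact_force: [0.5, -0.8, -0.9]
gripper_width: 0.0179
```

Run:
```python
from h import *
w=wrep(); cv2.imwrite("pics/w12.png",w[:,:,::-1])
```

```text
t 21.6 tcp [[-252.8    0.3]] z 0.0283 yaw -89.94
panel [(array([-185.8,   -1.1]), array([59. , 50.6]), 1.23)]
```

View pics/w12.png

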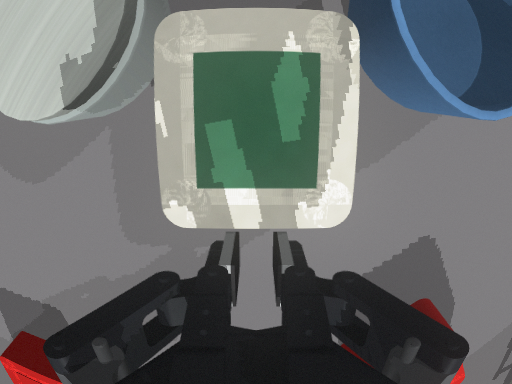

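The fingers are now narrow, and their links stand well inside the gap width (outer joints at x = 165 and 350 px). Continuing to the half-way point.

jog_arm:
  targets:
    - [0,0,-0.1,0,0,0]
    - [0,0,-0.1,0,0,0]
    - [0,0,-0.1,0,0,0]
    - [0,0,-0.1,0,0,0]
    - [0,0,-0.1,0,0,0]
    - [0,0,-0.1,0,0,0]
    - [0,0,-0.1,0,0,0]
    - [0,0,-0.1,0,0,0]
    - [0,0,-0.1,0,0,0]
    - [0,0,-0.1,0,0,0]
    - [0,0,-0.1,0,0,0]
    - [0,0,-0.1,0,0,0]
    - [0,0,0,0,0,0]

```text
time_s: 22.95
eef_pos: [0.4992, -0.0928, 0.0283]
tool_rot: [[0.0, 0.988, -0.157], [0.0, -0.157, -0.988], [-1.0, 0.0, -0.0]]
contact_force: [-0.1, -0.5, -0.2]
gripper_width: 0.018
```

Run:
```python
from h import *
w=wrep(); cv2.imwrite("pics/w13.png",w[:,:,::-1])
```

```text
t 22.95 tcp [[-216.3    0.3]] z 0.0283 yaw -89.92
panel [(array([-156.7,   -2.2]), array([54.3, 52.8]), 16.14)]
```

View pics/w13.png

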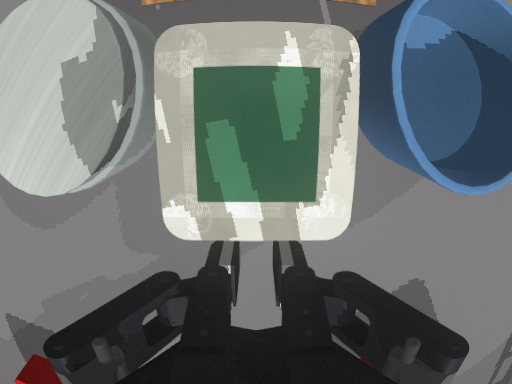

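The tin is straight and centred in the gap: the panel spans columns 194–320, with even clearance left and right. The 16° panel angle is a mask glitch from the mottled light, because the edges in the picture are straight. I'll fix the mask, then continue.

jog_arm:
  targets:
    - [0,0,-0.1,0,0,0]
    - [0,0,-0.1,0,0,0]
    - [0,0,-0.1,0,0,0]
    - [0,0,-0.1,0,0,0]
    - [0,0,-0.1,0,0,0]
    - [0,0,-0.1,0,0,0]
    - [0,0,-0.1,0,0,0]
    - [0,0,-0.1,0,0,0]
    - [0,0,-0.1,0,0,0]
    - [0,0,-0.1,0,0,0]
    - [0,0,0,0,0,0]

```text
time_s: 24.1
eef_pos: [0.5038, -0.0631, 0.0282]
tool_rot: [[-0.0, 0.988, -0.157], [0.0, -0.157, -0.988], [-1.0, -0.0, -0.0]]
contact_force: [-1.0, 0.3, 0.2]
gripper_width: 0.0182
```

```bash
sed -i 's/g=(h\[...,0\]>62)&(h\[...,0\]<85)&(h\[...,1\]>90)&(h\[...,2\]>40)/g=(h[...,0]>58)\&(h[...,0]<92)\&(h[...,1]>70)\&(h[...,2]>30)/' h.py; grep -n "h\[...,2\]>30" h.py
python3 - <<'E'
from h import *
w=wrep(); cv2.imwrite("pics/w14.png",w[:,:,::-1]); print(observe()["contact_force"])
E
```

```text
49:    g=(h[...,0]>58)&(h[...,0]<92)&(h[...,1]>70)&(h[...,2]>30)
t 24.1 tcp [[-186.3    0.4]] z 0.0282 yaw -89.92
panel [(array([-1.257e+02,  1.000e-01]), array([59.6, 53.9]), 0.09)]
[ 0.80620752  0.83972846 -0.41918258]
```

View pics/w14.png

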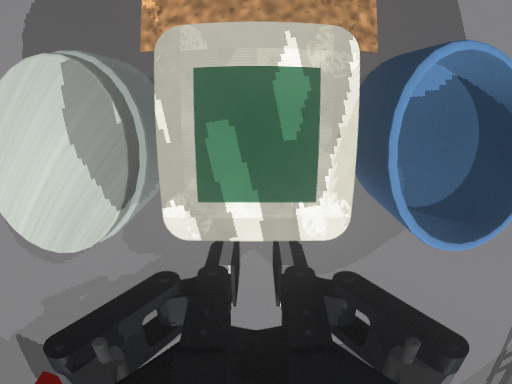

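Half-way through: tin at (-126, 0) mm, angle 0.1°, not touching either side. The hand now follows through the gap.

jog_arm:
  targets:
    - [0,0,-0.1,0,0,0]
    - [0,0,-0.1,0,0,0]
    - [0,0,-0.1,0,0,0]
    - [0,0,-0.1,0,0,0]
    - [0,0,-0.1,0,0,0]
    - [0,0,-0.1,0,0,0]
    - [0,0,-0.1,0,0,0]
    - [0,0,-0.1,0,0,0]
    - [0,0,-0.1,0,0,0]
    - [0,0,-0.1,0,0,0]
    - [0,0,-0.1,0,0,0]
    - [0,0,-0.1,0,0,0]
    - [0,0,-0.1,0,0,0]
    - [0,0,0,0,0,0]

```text
time_s: 25.55
eef_pos: [0.5101, -0.0247, 0.0283]
tool_rot: [[0.0, 0.988, -0.157], [0.0, -0.157, -0.988], [-1.0, 0.0, -0.0]]
contact_force: [0.5, 0.3, -0.2]
gripper_width: 0.0179
```

Run:
```python
from h import *
w=wrep(); cv2.imwrite("pics/w15.png",w[:,:,::-1]); print(observe()["contact_force"])
```

```text
t 25.55 tcp [[-147.3    0.3]] z 0.0283 yaw -89.92
panel [(array([-86.8,   0. ]), array([59.7, 53.8]), 0.03)]
[ 1.09677766 -0.2118188  -0.86543046]
```

View pics/w15.png

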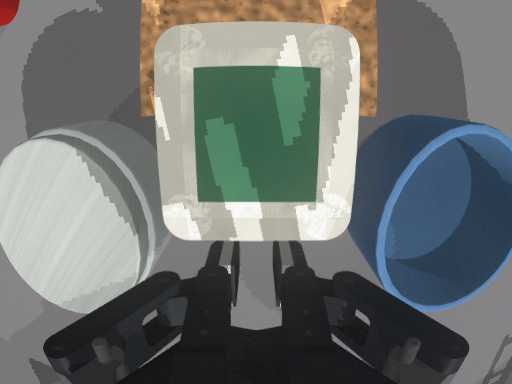

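jog_arm:
  targets:
    - [0,0,-0.13,0,0,0]
    - [0,0,-0.13,0,0,0]
    - [0,0,-0.13,0,0,0]
    - [0,0,-0.13,0,0,0]
    - [0,0,-0.13,0,0,0]
    - [0,0,-0.13,0,0,0]
    - [0,0,-0.13,0,0,0]
    - [0,0,-0.13,0,0,0]
    - [0,0,-0.13,0,0,0]
    - [0,0,-0.13,0,0,0]
    - [0,0,-0.13,0,0,0]
    - [0,0,-0.13,0,0,0]
    - [0,0,-0.13,0,0,0]
    - [0,0,-0.13,0,0,0]
    - [0,0,-0.13,0,0,0]
    - [0,0,-0.13,0,0,0]
    - [0,0,-0.13,0,0,0]
    - [0,0,-0.13,0,0,0]
    - [0,0,-0.1,0,0,0]
    - [0,0,0,0,0,0]

```text
time_s: 27.6
eef_pos: [0.5215, 0.0478, 0.0281]
tool_rot: [[0.0, 0.988, -0.157], [0.0, -0.157, -0.988], [-1.0, 0.0, -0.0]]
contact_force: [-0.7, -0.5, -0.6]
gripper_width: 0.0178
```

Run:
```python
from h import *
w=wrep(); cv2.imwrite("pics/w16.png",w[:,:,::-1]); print(observe()["contact_force"])
```

```text
t 27.6 tcp [[-74.    0.5]] z 0.0281 yaw -89.92
panel [(array([-13.4,   0.3]), array([59.6, 53.8]), 0.08)]
[-0.25352223 -0.14068524 -0.57627835]
```

View pics/w16.png

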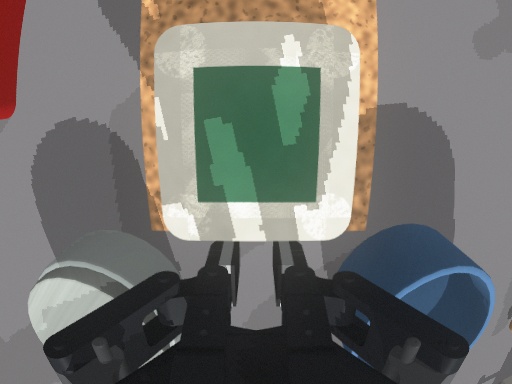

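The tin is at (-13, 0) mm with angle 0.1°. I'll push 9 mm more to centre it, back off, and rise clear.

jog_arm:
  targets:
    - [0,0,-0.1,0,0,0]
    - [0,0,-0.1,0,0,0]
    - [0,0,-0.1,0,0,0]
    - [0,0,0,0,0,0]
    - [0,0,0.2,0,0,0]
    - [0,0,0.2,0,0,0]
    - [-0.5,0,0,0,0,0]
    - [-1,0,0,0,0,0]
    - [-1,0,0,0,0,0]
    - [-1,0,0,0,0,0]
    - [-1,0,0,0,0,0]
    - [-1,0,0,0,0,0]
    - [-1,0,0,0,0,0]
    - [0,0,1,0,0,0]
    - [0,0,1,0,0,0]
    - [0,0,1,0,0,0]
    - [0,0,1,0,0,0]
    - [0,0,1,0,0,0]
    - [0,0,1,0,0,0]
    - [0,0,0,0,0,0]

```text
time_s: 29.65
eef_pos: [0.4921, -0.1363, 0.2244]
tool_rot: [[0.001, 0.987, -0.161], [-0.001, -0.161, -0.987], [-1.0, 0.001, 0.001]]
contact_force: [0.9, -0.5, -0.2]
gripper_width: 0.0181
```

Run:
```python
from h import *
im=rep(); cv2.imwrite("pics/t17.png",im[:,:,::-1])
w=wrep(); cv2.imwrite("pics/w17.png",w[:,:,::-1]); print(observe()["contact_force"],observe()["qd"].round(3))
cv2.imwrite("pics/s17.png",capture("scene")[:,:,::-1])
```

```text
t 29.65 tcp mat [[-260.4    0.4]] z 0.2244 yaw rel -90.13 F [ 0.9 -0.5 -0.2] j [-0.29  0.26  1.89 -0.    0.99 -0.13]
tin mat [[-1.5  1.3]] ang -0.3 wh [100.2  89.9]
t 29.7 tcp [[-259.     0.4]] z 0.2242 yaw -90.12
panel []
[-0.77325745  0.04404384  0.45060423] [ 0.028  0.004  0.005  0.002 -0.004  0.003]
```

View pics/t17.png

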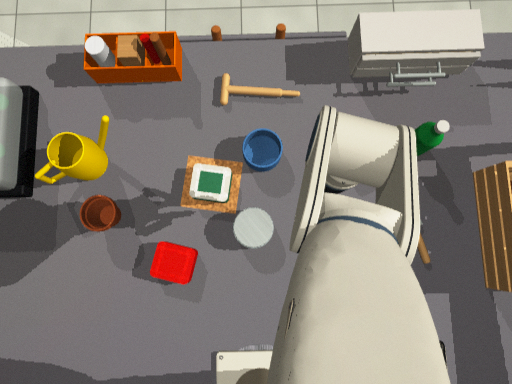

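View pics/w17.png

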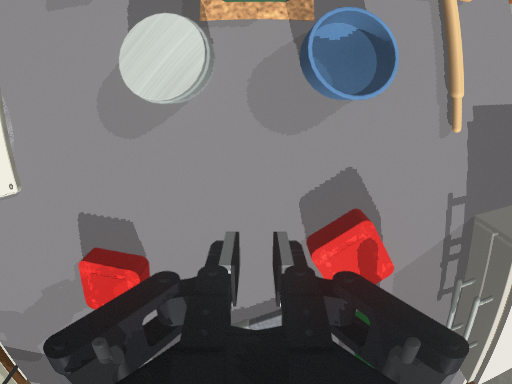

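View pics/s17.png

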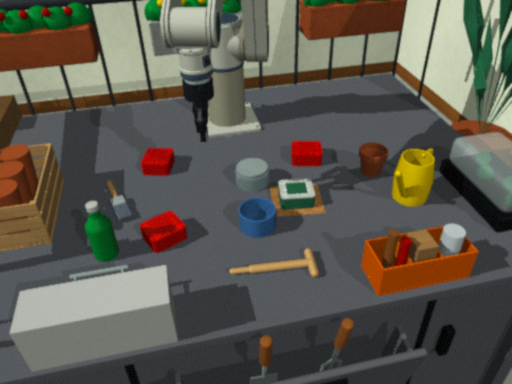

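The tin lies flat on the mat at about (-2, +1) mm with angle about 0°. The bystanders look unmoved and the hand is 0.22 m up. I'll let the arm settle and hand the job in.

jog_arm:
  targets:
    - [0,0,0,0,0,0]
    - [0,0,0,0,0,0]
    - [0,0,0,0,0,0]

```text
time_s: 30.1
eef_pos: [0.4927, -0.1329, 0.2232]
tool_rot: [[-0.0, 0.988, -0.156], [0.0, -0.156, -0.988], [-1.0, -0.0, -0.0]]
contact_force: [-0.1, -0.4, -0.5]
gripper_width: 0.0182
```

```bash
python3 -c "
from h import *
rep(); print(close_job())"
```

```text
t 30.1 tcp mat [[-256.9    0.3]] z 0.2232 yaw rel -89.87 F [-0.1 -0.4 -0.5] j [-0.29  0.27  1.89  0.    0.99 -0.13]
tin mat [[-1.6  1.3]] ang -0.37 wh [100.1  89.8]
the job is handed in; nothing more can be done
None
```

The tin is on the cork mat and the job is handed in at about 30 s. I squared the tin up with a two-finger push from behind and slid it sideways onto the mat's axis. Then I pushed it straight through the gap, narrowing the fingers to 18 mm before the hand followed.

**Final checks:**
- **Tin:** it is centred at (-1.6, +1.3) mm in the mat frame, turned -0.4°. That leaves roughly 29 mm of room in x and y for the corner points.
- **Half-way point:** the tin was at (-126, 0) mm, aligned to 0.1°. The wrist force stayed around 1 N whenever I read it, and I saw no touch on the pot or jar.
- **Bystanders:** they look unmoved by eye in the scene view. The top view agrees, except that the arm hides most of the brush there. I did not measure them.
- **Hand:** it is clear of everything, at 0.22 m height.

**Disagreements:** the top and wrist views differed by about 2.5 mm in the tin's x position. One wrist reading of the tin's angle (16°) was a mask error from the mottled light; the picture showed it straight, and the corrected mask read about 0°.

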